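Clamp a glued catheter hub in the clamshell bonding jig

ROBOT

A 6-joint arm with a two-finger parallel gripper is mounted at the origin on the work surface; the furniture and walls round the work are solid. World frame = base frame: x ahead of the robot, y to its left, z up, the work surface at z = 0. Lengths are in m, angles in rad, forces in N, time in s.
With the tool pointing down it reaches from about 0.3 to 1 m from the base axis. Payload 5.1 kg.
Tool frame: the origin (TCP) lies on the centre line of the jaws, within the pads' length; the fingertips stand 14 mm ahead of it and the grasp point (between the pads) lies 5 mm behind it (r.tips_ahead is the distance from the TCP to the fingertips, in m); z points along the fingers, y is the line along which they close (so a half turn about z gives the same grasp; the last joint's range is limited). The gripper opens to 95 mm and grips with 3 to 60 N. Pads are 20 mm wide; open, the fingers measure 119 mm over their backs; the gripper's body (75 mm by 180 mm) begins 59 mm behind the grasp point.
Start: joints at [-1.224, 0.124, 1.65, -0, 1.367, -0.083], TCP at [0.271, -0.591, 0.229] pointing down, gripper open.
Joint ranges: [-2.61, 2.61], [-1.02, 2.33], [0.03, 2.71], [-1.35, 4.49], [0.32, 2.68], [-2.91, 2.91]. Speed limits (rad/s): [2.57, 2.57, 3.14, 3.14, 3.14, 3.14].

INTERFACE

Orientations are given as a unit quaternion [x, y, z, w].
In Python, from cell import r, imaging gives the robot as it stands.
- The arm moves only by the tool jog_arm, never from a script. Its argument "targets" is a list of rows, each a list of 7 numbers: the shift along the tool's x, y, z in m, then the turn, a rotation vector about the tool's x, y, z in degrees, then the finger opening in m, from 0 to 0.0951. In form: [[tx, ty, tz, wx, wy, wz, grip], ...]. A call has 1 to 8 rows; each row is the pose to reach, as a shift and turn from the pose commanded when the call began, along the tool's axes at that moment; what a row does not reach only later rows make up. A row lasts 1/12 s, in which the tool goes at most 41.7 mm and 7.16 degrees, less where a joint would pass 70% of its speed; a pose out of reach is approached as far as the arm can. A call with a gripper value outside its range is refused whole. The fingers move at their own pace and stop on an object; "grip_force" is the grip in N (left out, the last holds). Time passes only in rows, so rows that repeat a pose let the fingers close. It gives the time, the measured TCP pose, the force, the opening and the grip force at its end, in the units of the state.
- r.observe(): the state, without advancing time (a new reading comes with each control period).
- imaging.read_camera(name): name is "scene" or "top" or "wrist"; returns a dict with "image" (420x560x3 uint8, red, green, blue), "z_map" (420x560 float32, m along the optical axis (not along the pixel's ray), 0 where there is no reading), "fovy" (degrees; the focal length in pixels is half the picture's height over the tangent of half this angle, whatever the lens; pixels are square), "cx", "cy" (the principal point, pixels), "pose" (4x4, takes a point from camera to world coordinates); the wrist camera has in their place "mount" (4x4, takes a point from camera to tool coordinates, whose origin is the TCP and whose axes are the flange's). Camera axes: x right, y down, z forward; pixel columns grow to the right and rows downward; lengths in m; the calibration is good to about 2 mm. A picture is of the moment at which its call begins: read the wrist's pose just before it.
- r.finish_job(): hands the job in; it is judged then, once.
The state is a dict: "time": time; "joint_positions": joint angles; "joint_vel": joint speeds; "effort": joint torques, N m; "ee_pos": TCP position; "tcp_rot": TCP orientation; "wrist_force": force on the tool from outside, world axes, zero at the start; "wrist_torque": the same for the moment, N m; "opening": opening from 0.0 (shut) to 1.0 (fully open); "finger_force": force on a finger pad.
Only numpy, scipy, OpenCV 4.12 (cv2) and the standard library are available. Lean on these libraries where they do the work, as an engineer would, in place of code of your own. Each camera call takes 0.05 s, during which the arm holds its last target. There are 200 camera calls.

TASK

The freshly glued catheter hub lies loose in the trough of the open clamshell bonding jig: push the jig's sliding stop by its black knob firmly up until the hub sits snug between it and the fixed stop, then close the hinged lid. Take the thick locking pin (not the slim one) out of the pin rack, push it down through the lid into the hole of the base, and press until its collar holds the lid flush on the base against the lifting springs. Finish like that, with the pin still in the gripper and pressed down so that the halves stay shut while the glue sets; leave the slim pin and the other things on the bench where they are.

Things in the scene. Friction and masses are not known exactly. Their poses are not given: they have to be found in the camera images.
- jig: aluminium base of the clamshell jig, fixed to the bench. Block 150 (its x) x 110 (its y) x 36 high; origin at the centre of the block's underside, jig -x is the front (pin hole side), +x the hinge side. A trough 18 wide, floor 18 above the bench, runs along jig y at jig x = -15; it is closed by the fixed stop, whose face is at jig y = -40, and open to +y, where a slide bed 18 high reaches to jig y = +146
- hub: white plastic catheter hub, a stepped cylinder, largest diameter 16, 50 long, lying loose in the trough with its axis (its y) along jig y, axis 26 above the bench; origin at its middle. Snug on the fixed stop its origin is at jig y = -15
- stop_slide (a joint): travel of the sliding stop (m), 0 = fully back, grows as it moves along jig -y towards the hub, at most 0.050. It touches a hub that is snug on the fixed stop at 0.042. It drags with about 2 N and stays where it is left
- stop_knob (a point): centre of the top of the black knob on the sliding stop, 66 above the bench: upright, 18 diameter, graspable or pushable over its top 26 mm; stands at jig x = -15, jig y = +115 when the stop is fully back. The carriage under it is 44 (jig x) x 30 (jig y), top 33 above the bench; its steel jaw runs from there into the trough and ends 63 further to jig -y than the knob's axis
- lid (a joint): opening angle of the lid (rad): 0 = flush on the base, pi/2 = upright, at most 2.0; at the start it stands open. Stiff friction hinge (about 0.14 N m): stays where it is left. Two sprung plungers in the base stop it at about 0.04 (5 mm proud at the front); pressing it flush from there takes about 8 to 9 N at the pin hole, and it springs back to 0.04 when let go
- lid_hinge (a point): middle of the hinge axis, which runs along jig y; at jig x = +80, 36 above the bench
- lid_hole (a point): centre of the mouth of the lid's pin hole in the lid's outer face (the top when shut). The lid is a plate 150 long x 110 wide x 10 thick with a clear window flush with its outer face and, near its free end, the pin hole of 14.5 diameter, 138 from the hinge axis; small finger tab at the free edge. When shut its underside lies in the plane of the hinge axis. Site axes: x from the free edge to the hinge, z out of the outer face
- jig_hole (a point): mouth of the base's pin hole, in the base's top face 36 above the bench at jig x = -58, y = 0; 13.5 diameter, 34 deep, axis vertical. With the lid shut the lid's hole lies over it
- lock_pin: thick steel locking pin standing upright in one of the rack's holes: bullet-nosed shank 12 diameter, 42 long, then a collar 26 diameter x 5, then a grooved handle 18 diameter x 42; total 89. Origin at the tip of the shank, z up along the pin; mass about 0.06 to 0.13 kg. Flush home, its tip is 32 below the mouth of the base's hole
- lock_pin_collar (a point): on the locking pin's axis at the underside of its collar, 42 above the tip; in the rack this rests on the rack's top, 50 above the bench
- slim_pin: the wrong pin: slimmer steel pin in another hole of the rack, shank 9, collar 20, handle 11 diameter, as long as the locking pin; origin at its tip
- pin_rack: grey plastic block, 130 (its x) x 44 (its y) x 50 high, fixed; three vertical holes of 13.5 diameter, 46 deep, on its x axis at -42, 0 and +42; one is empty. Origin at the centre of its underside
- nest_a: red nest fixture 32 x 136 x 26 with black pegs, bystander at the left
- nest_b: second red nest fixture, same size, beside the first
- calliper: digital calliper, 69 x 241 x 14, lying flat at the right towards the back, bystander
- tweezers: steel tweezers, 130 long, lying flat near the robot, bystander
- parts_cup: small steel cup, 54 wide, 36 high, at the left, bystander
- marker: marker pen, 133 long, lying near the robot at the right, bystander
Mind the look-alikes: they are no part of the job. What is shaped like the lock_pin but red or yellow is not meant.

How it is judged:
By the outcome, as a careful person would: the job done as asked, in the order asked, and still so for the second after the job is handed in, while the arm keeps its last pose, push and grip.
It also fails if it takes over 64 s, if anything falls off the work surface, if the arm or the gripper's body presses on something with over 40 N, if the wrist force passes 120 N, or if a joint passes its speed limit or range.

## Working session

There is one attempt and no reset: what is moved stays moved. The work goes in short steps, Python scripts to look and compute and a tool call to move; the robot and the scene stay as the last step left them, time stands still between calls to the robot, and variables do not carry over. Pictures are saved under pics/ and viewed, at most 10 in all, crops included, and the job is handed in when it is done.

Besides the shell and the picture viewer there is one more tool, called as name(argument=value, ...), one argument or row to a line, values as JSON. jog_arm: Moves the arm, as the interface text tells. Its arguments: {"type":"object","properties":{"targets":{"type":"array"},"grip_force":{"type":"number"}},"required":["targets"]}

```bash
mkdir -p pics; ls
python3 - <<'E'
from cell import r, imaging
import cv2, numpy as np, pickle
for n in("scene","top"):
    c=imaging.read_camera(n); pickle.dump(c,open(n+".pkl","wb"))
    cv2.imwrite(f"pics/{n}0.png",cv2.resize(c["image"][:,:,::-1],(784,588)))
    print(n,c["fovy"],c["pose"].round(3).tolist())
s=r.observe();print(s)
E
```

```text
pics
scene 45.73007138857551 [[0.727, -0.345, 0.593, -0.145], [-0.686, -0.357, 0.634, -0.639], [-0.007, -0.868, -0.497, 0.613], [0.0, 0.0, 0.0, 1.0]]
top 43.96540804863417 [[0.014, -0.996, 0.091, 0.411], [-1.0, -0.012, 0.017, 0.068], [-0.016, -0.091, -0.996, 1.238], [0.0, 0.0, 0.0, 1.0]]
{'time': 0.1, 'joint_positions': array([-1.22358791e+00,  1.24421003e-01,  1.65150338e+00, -2.07556531e-05,
        1.36750195e+00, -8.26128012e-02]), 'joint_vel': array([ 0.00119133, -0.00055905, -0.00318905, -0.00070134, -0.0011408 ,
        0.0004355 ]), 'effort': array([ 2.04761955e-04, -4.18876255e+01, -3.61097646e+01,  7.76001485e-02,
        4.61625878e-02, -7.36680886e-05]), 'ee_pos': array([ 0.2706361 , -0.59038247,  0.2275423 ]), 'tcp_rot': array([ 9.76994602e-01,  2.13262062e-01, -1.31015870e-04, -9.07488242e-04]), 'wrist_force': array([ 0.84387277, -0.45502366, -0.40476148]), 'wrist_torque': array([-0.03149674,  0.02878419, -0.00153631]), 'finger_force': 0.0, 'opening': 1.0010511254928274}
```

View pics/scene0.png

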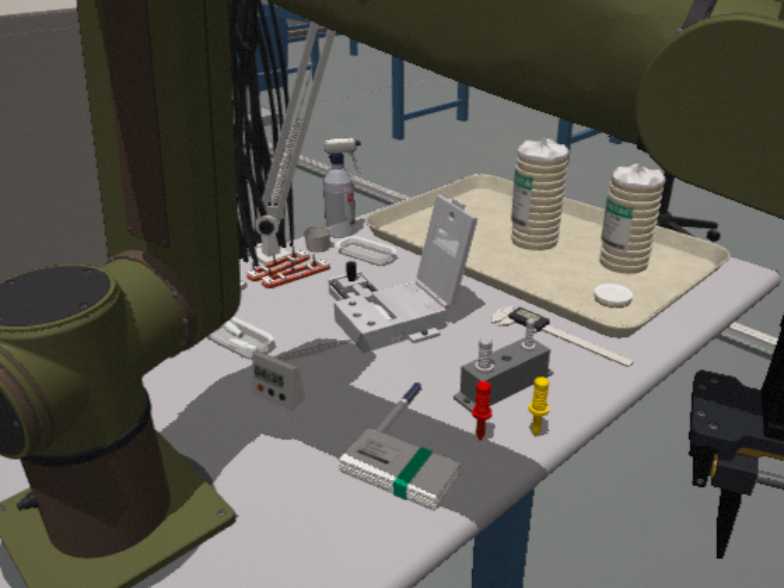

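View pics/top0.png

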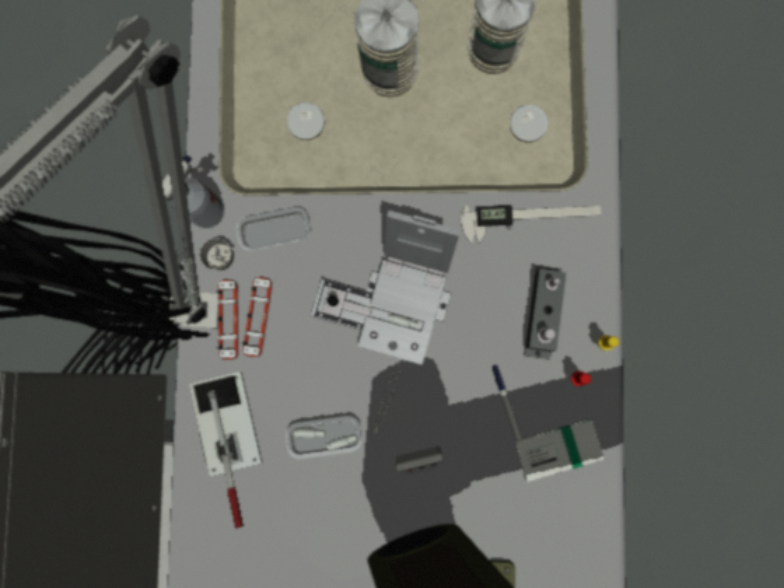

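The scene view shows the jig with its lid standing open, and the knob at scene (351,270). In the top view the knob is at (332,299). The rack holds two pins, at top (552,284) and (547,335), with red and yellow decoys beside it at (581,379) and (609,342). The nearer rack pin looks thicker, so I'll enlarge the rack and jig to check.

```bash
cat > h.py <<'E'
import numpy as np, pickle, cv2
from scipy.spatial.transform import Rotation as R
def K(c):
    f=c["image"].shape[0]/2/np.tan(np.radians(c["fovy"])/2); return f
def ray(c,u,v,T=None):
    T=c["pose"] if T is None else T
    f=K(c); d=T[:3,:3]@np.array([(u-c["cx"])/f,(v-c["cy"])/f,1]); return T[:3,3],d
def plane(c,u,v,z,T=None):
    o,d=ray(c,u,v,T); return o+d*(z-o[2])/d[2]
def depth(c,u,v,T=None):
    o,d=ray(c,u,v,T); return o+d*float(c["z_map"][int(round(v)),int(round(u))])
def proj(c,p,T=None):
    T=c["pose"] if T is None else T
    q=T[:3,:3].T@(np.asarray(p)-T[:3,3]); f=K(c); return np.array([f*q[0]/q[2]+c["cx"],f*q[1]/q[2]+c["cy"]])
def cloud(c,T=None):
    T=c["pose"] if T is None else T
    h,w=c["z_map"].shape; v,u=np.mgrid[:h,:w]; f=K(c); z=c["z_map"]
    P=np.stack([(u-c["cx"])/f*z,(v-c["cy"])/f*z,z],-1)@T[:3,:3].T+T[:3,3]; P[z==0]=np.nan; return P
def crop(c,u0,v0,w,h,s,name):
    im=c["image"][v0:v0+h,u0:u0+w,::-1]; cv2.imwrite(name,cv2.resize(im,None,fx=s,fy=s,interpolation=cv2.INTER_CUBIC))
E
python3 - <<'E'
from h import *
t=pickle.load(open("top.pkl","rb")); s=pickle.load(open("scene.pkl","rb"))
a=t["image"][140:265,215:415,::-1]; b=s["image"][220:320,315:405,::-1]
A=cv2.resize(a,None,fx=4,fy=4,interpolation=2)[:,:800]; 
cv2.imwrite("pics/topc.png",A); 
cv2.imwrite("pics/rackc.png",cv2.resize(b,None,fx=5,fy=5,interpolation=2))
P=cloud(t)
for u,v in((552,284),(547,335),(332,299)):print(P[int(v/1.4),int(u/1.4)].round(3))
E
```

```text
[ 0.552 -0.15   0.084]
[ 0.469 -0.139  0.096]
[0.526 0.202 0.06 ]
```

View pics/topc.png

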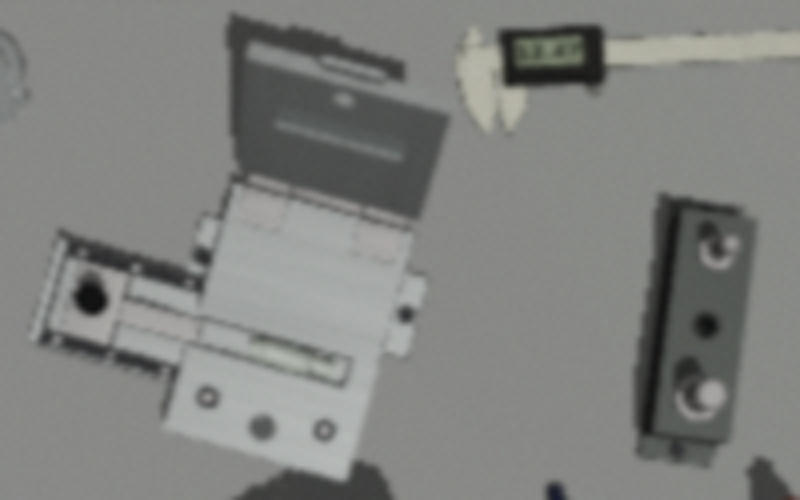

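View pics/rackc.png

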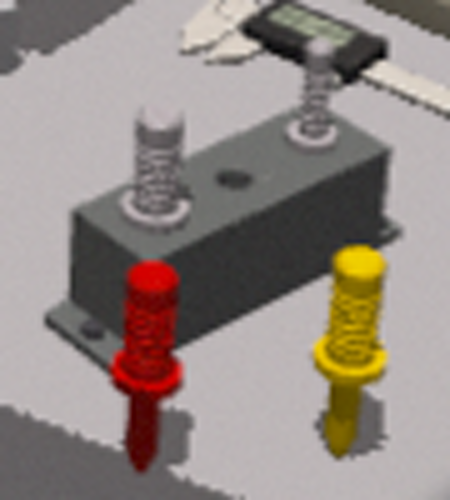

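The near pin, at rack crop (160,150), has a thick handle and a wide collar, so it is the lock pin. The far one at (318,90) is clearly slimmer, and the red and yellow pins stand on the bench as decoys. In the top crop I read the knob at (90,298), the base pin hole at (262,427), the hub at (250–340, 340–370) and the lock pin top at (712,394).

Run:
```python
from h import *
t=pickle.load(open("top.pkl","rb")); s=pickle.load(open("scene.pkl","rb"))
q=lambda x,y,z:plane(t,215+x/4,140+y/4,z)
obs=[((-58,0),q(262,427,.036)),((-15,115),q(90,297,.066)),((-75,55),q(165,430,.036)),((-75,-55),q(350,478,.036)),((75,55),q(236,182,.036)),((75,-55),q(413,226,.036)),((-15,-40),q(350,369,.036))]
A=np.array([o[0] for o in obs])/1000.;B=np.array([o[1][:2] for o in obs])
a0,b0=A.mean(0),B.mean(0)
H=((A-a0)).T@(B-b0);th=np.arctan2(H[0,1]-H[1,0],H[0,0]+H[1,1])
M=np.array([[np.cos(th),-np.sin(th)],[np.sin(th),np.cos(th)]]);o=b0-M@a0
print("jig",o.round(4),np.degrees(th)); print(((A@M.T+o-B)*1000).round(1).tolist())
for n,p in dict(hole=(-.058,0),knob=(-.015,.115)).items(): print(n,(M@p+o).round(4))
print("pin top",q(712,394,.097).round(4),"slim",q(731,244,.097).round(4),"hole mid",q(707,325,.05).round(4), "collar near",q(700,397,.055).round(4))
print("pin top scene",plane(s,315+160/5,220+113/5,.097).round(4), "collar",plane(s,315+155/5,220+208/5,.055).round(4))
# lid angle from cloud
for c in(t,s):
    P=cloud(c).reshape(-1,3);P=P[~np.isnan(P[:,0])]
    L=(P[:,:2]-o)@M; m=(np.abs(L[:,1])<.04)&(L[:,0]>.06)&(L[:,0]<.22)&(P[:,2]>.06)&(P[:,2]<.25)
    print(m.sum()); X=np.c_[L[m,0],P[m,2]]; 
    if m.sum()>20:
        d=np.degrees(np.arctan2(X[:,1]-.036,-(X[:,0]-.08)));print(np.percentile(d,[5,25,50,75,95]),X.max(0))
```

```text
jig [0.5082 0.0867] -14.152377636205527
[[1.2, -1.6], [-0.3, 1.6], [0.6, -0.2], [-0.1, 0.3], [1.0, 1.9], [-1.3, -1.4], [-1.1, -0.5]]
hole [0.452  0.1008]
knob [0.5218 0.2018]
pin top [ 0.4701 -0.1451  0.097 ] slim [ 0.5528 -0.156   0.097 ] hole mid [ 0.5119 -0.1513  0.05  ] collar near [ 0.4705 -0.1462  0.055 ]
pin top scene [ 0.4717 -0.1492  0.097 ] collar [ 0.4704 -0.1509  0.055 ]
1097
[102.54260374 103.73073383 104.30610716 105.06975825 106.69811429] [0.12965248 0.19707119]
1214
[105.17320027 105.98473608 106.79691773 107.93279957 110.89318327] [0.13209402 0.19292193]
```

```bash
cat > g.py <<'E'
# usage: g.py x y z yaw(deg of tool x, tool down) [tilt about tool y deg]
import sys; from h import *; from cell import r
s=r.observe(); Rt=R.from_quat(s["tcp_rot"]); p=s["ee_pos"]
print("t",round(s["time"],2),p.round(4),"F",s["wrist_force"].round(1),"op",round(s["opening"]*.0951,4),"ff",round(s["finger_force"],1),"yaw",Rt.as_matrix()[:,0].round(3),"q",s["joint_positions"].round(2))
if len(sys.argv)>1:
    x,y,z,w=map(float,sys.argv[1:5]); tl=float(sys.argv[5]) if len(sys.argv)>5 else 0
    G=R.from_euler("z",w,degrees=True)*R.from_euler("x",180,degrees=True)*R.from_euler("y",tl,degrees=True)
    print("shift",Rt.inv().apply(np.array([x,y,z])-p).round(4),"rot",(Rt.inv()*G).as_rotvec(degrees=True).round(2))
E
python3 g.py 0.522 0.202 0.20 -14.15
```

```text
t 0.1 [ 0.2706 -0.5904  0.2275] F [ 0.8 -0.5 -0.4] op 0.0952 ff 0.0 yaw [0.909 0.417 0.   ] q [-1.22  0.12  1.65 -0.    1.37 -0.08]
shift [ 0.5587 -0.6155  0.0287] rot [-1.000e-01  3.000e-02  3.878e+01]
```

jog_arm(
  targets=[
    [0.5587,-0.6155,0,0,0,38.8,0.06],
    [0.5587,-0.6155,0,0,0,38.8,0.06],
    [0.5587,-0.6155,0,0,0,38.8,0.06],
    [0.5587,-0.6155,0,0,0,38.8,0.06],
    [0.5587,-0.6155,0,0,0,38.8,0.06],
    [0.5587,-0.6155,0,0,0,38.8,0.06],
    [0.5587,-0.6155,0,0,0,38.8,0.06],
    [0.5587,-0.6155,0,0,0,38.8,0.06],
  ],
)

```text
time: 0.77
ee_pos: [0.3713, -0.2717, 0.2282]
tcp_rot: [0.992, -0.124, -0.0, -0.0]
wrist_force: [1.0, 0.2, -0.2]
opening: 0.636
finger_force: 0.0
```

```bash
python3 g.py 0.522 0.202 0.20 -14.15
```

```text
t 0.77 [ 0.3713 -0.2717  0.2282] F [ 1.   0.2 -0.2] op 0.0604 ff 0.0 yaw [ 0.969 -0.246 -0.   ] q [-0.75 -0.31  2.06  0.    1.4   1.07]
shift [ 0.0297 -0.4962  0.0283] rot [-0.02  0.02 -0.07]
```

jog_arm(
  targets=[
    [0.03,-0.496,0.02,0,0,0,0.06],
    [0.03,-0.496,0.02,0,0,0,0.06],
    [0.03,-0.496,0.02,0,0,0,0.06],
    [0.03,-0.496,0.02,0,0,0,0.06],
    [0.03,-0.496,0.02,0,0,0,0.06],
    [0.03,-0.496,0.02,0,0,0,0.06],
    [0.03,-0.496,0.02,0,0,0,0.06],
    [0.03,-0.496,0.02,0,0,0,0.06],
  ],
)

```text
time: 1.43
ee_pos: [0.4722, 0.0458, 0.215]
tcp_rot: [0.992, -0.123, 0.0, 0.0]
wrist_force: [1.2, 0.1, 0.2]
opening: 0.633
finger_force: 0.0
```

jog_arm(
  targets=[
    [0.003,-0.17,0.01,0,0,0,0.06],
    [0.003,-0.17,0.01,0,0,0,0.06],
    [0.003,-0.17,0.01,0,0,0,0.06],
    [0.003,-0.17,0.01,0,0,0,0.06],
    [0.003,-0.17,0.01,0,0,0,0.06],
    [0.003,-0.17,0.01,0,0,0,0.06],
  ],
)

```text
time: 1.93
ee_pos: [0.5164, 0.2096, 0.2042]
tcp_rot: [0.993, -0.122, -0.001, 0.0]
wrist_force: [0.5, 0.6, 0.4]
opening: 0.627
finger_force: 0.0
```

```bash
python3 g.py 0.522 0.202 0.06 -14.15
python3 - <<'E'
from h import *; from cell import r,imaging
s=r.observe(); c=imaging.read_camera("wrist"); T=np.eye(4);T[:3,:3]=R.from_quat(s["tcp_rot"]).as_matrix();T[:3,3]=s["ee_pos"]; c["pose"]=T@c["mount"]
pickle.dump(c,open("w1.pkl","wb")); crop(c,0,0,560,420,1.4,"pics/w1.png")
print(proj(c,[.522,.202,.066]))
E
```

```text
t 1.93 [0.5164 0.2096 0.2042] F [0.5 0.6 0.4] op 0.0597 ff 0.0 yaw [ 0.97  -0.241 -0.002] q [ 0.29 -0.06  1.88 -0.    1.32  2.1 ]
shift [0.0075 0.0059 0.1442] rot [0.07 0.1  0.19]
[285.65102837 195.80374597]
```

View pics/w1.png

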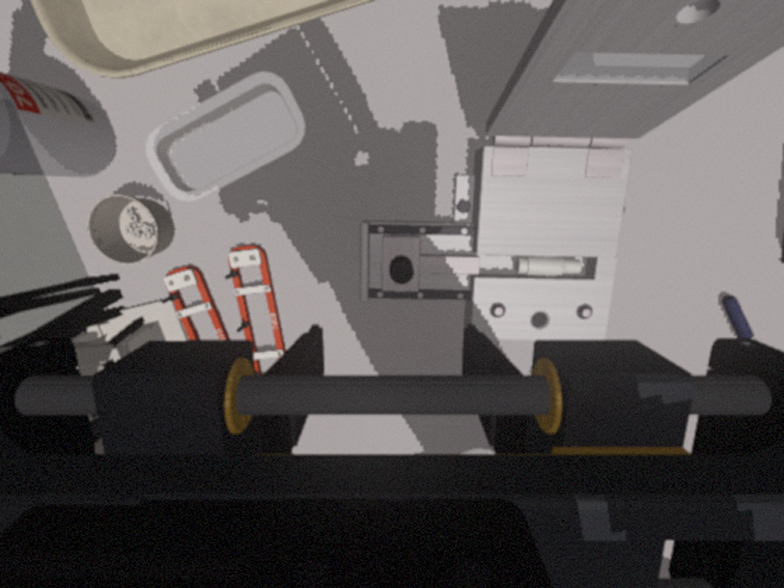

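The wrist view shows the knob at (401,268), the hub at (518–583, 266), the base hole at (540,320) and the lid open behind. I'll refine the positions from these.

```bash
python3 - <<'E'
from h import *
c=pickle.load(open("w1.pkl","rb"))
for n,u,v,z in(("knob",401,267,.066),("hole",540,320,.036),("endstop",596,267,.036)): print(n,plane(c,u/1.4,v/1.4,z).round(4))
print(depth(c,286,190))
E
python3 g.py 0.524 0.2025 0.060 -14.15
```

```text
knob [0.5269 0.2    0.066 ]
hole [0.4516 0.1014 0.036 ]
endstop [0.4842 0.0516 0.036 ]
[0.52793551 0.20021901 0.06750871]
t 1.98 [0.5164 0.2082 0.2044] F [-0.2 -0.9  0.2] op 0.06 ff 0.0 yaw [ 0.97  -0.243 -0.001] q [ 0.29 -0.06  1.88 -0.    1.32  2.1 ]
shift [0.009  0.0035 0.1444] rot [0.08 0.08 0.09]
```

jog_arm(
  targets=[
    [0.0095,0.0045,0.1,0,0,0,0.06],
    [0.0095,0.0045,0.1,0,0,0,0.06],
    [0.0095,0.0045,0.1,0,0,0,0.06],
    [0.0095,0.0045,0.144,0,0,0,0.06],
    [0.0095,0.0045,0.144,0,0,0,0.06],
    [0.0095,0.0045,0.144,0,0,0,0.06],
  ],
)

```text
time: 2.48
ee_pos: [0.5225, 0.1988, 0.0586]
tcp_rot: [0.992, -0.124, -0.003, 0.001]
wrist_force: [-0.2, 0.1, 0.9]
opening: 0.632
finger_force: 0.0
```

jog_arm(
  targets=[
    [0,0,0,0,0,0,0.012],
    [0,0,0,0,0,0,0.012],
    [0,0,0,0,0,0,0.012],
    [0,0,0,0,0,0,0.012],
    [0,0,0,0,0,0,0.012],
    [0,0,0,0,0,0,0.012],
  ],
  grip_force=20,
)

```text
time: 2.98
ee_pos: [0.5254, 0.2013, 0.0621]
tcp_rot: [0.992, -0.123, 0.001, -0.0]
wrist_force: [0.1, -0.9, -0.4]
opening: 0.27
finger_force: 0.0
```

```bash
python3 g.py
```

```text
t 2.98 [0.5254 0.2013 0.0621] F [ 0.1 -0.9 -0.4] op 0.0257 ff 0.0 yaw [ 0.97  -0.245  0.001] q [ 0.27  0.1   1.98 -0.    1.07  2.09]
```

jog_arm(
  targets=[
    [0,0,0,0,0,0,0.012],
    [0,0,0,0,0,0,0.012],
    [0,0,0,0,0,0,0.012],
  ],
)

```text
time: 3.23
ee_pos: [0.5251, 0.2011, 0.0616]
tcp_rot: [0.992, -0.123, 0.0, -0.0]
wrist_force: [-0.4, -0.4, 2.1]
opening: 0.183
finger_force: 20.0
```

jog_arm(
  targets=[
    [0,0.01,0,0,0,0,0.012],
    [0,0.02,0,0,0,0,0.012],
    [0,0.027,0,0,0,0,0.012],
    [0,0.033,0,0,0,0,0.012],
    [0,0.036,0,0,0,0,0.012],
    [0,0.039,0,0,0,0,0.012],
    [0,0.039,0,0,0,0,0.012],
  ],
)

```text
time: 3.82
ee_pos: [0.5148, 0.1623, 0.0616]
tcp_rot: [0.992, -0.124, -0.001, 0.0]
wrist_force: [-4.8, 0.2, 6.7]
opening: 0.186
finger_force: 20.0
```

```bash
python3 g.py
```

```text
t 3.82 [0.5148 0.1623 0.0616] F [-4.8  0.2  6.7] op 0.0177 ff 20.0 yaw [ 0.969 -0.246 -0.001] q [0.21 0.05 2.03 0.   1.06 2.02]
```

jog_arm(
  targets=[
    [0,0.001,0,0,0,0,0.012],
    [0,0.002,0,0,0,0,0.012],
    [0,0.003,0,0,0,0,0.012],
    [0,0.003,0,0,0,0,0.012],
  ],
)

```text
time: 4.15
ee_pos: [0.5146, 0.1614, 0.0616]
tcp_rot: [0.992, -0.124, -0.0, -0.002]
wrist_force: [-2.7, 9.0, 2.5]
opening: 0.185
finger_force: 20.0
```

jog_arm(
  targets=[
    [0,0.0005,0,0,0,0,0.012],
    [0,0.001,0,0,0,0,0.012],
    [0,0.001,0,0,0,0,0.012],
    [0,0.001,0,0,0,0,0.012],
  ],
)

```text
time: 4.48
ee_pos: [0.5146, 0.1614, 0.0616]
tcp_rot: [0.992, -0.124, 0.0, -0.003]
wrist_force: [-0.5, 10.8, 1.9]
opening: 0.181
finger_force: 20.0
```

jog_arm(
  targets=[
    [0,0.001,0,0,0,0,0.012],
    [0,0.002,0,0,0,0,0.012],
    [0,0.003,0,0,0,0,0.012],
    [0,0.003,0,0,0,0,0.012],
  ],
)

```text
time: 4.82
ee_pos: [0.5145, 0.1611, 0.0616]
tcp_rot: [0.992, -0.125, 0.001, -0.006]
wrist_force: [1.8, 22.4, -2.6]
opening: 0.183
finger_force: 20.0
```

```bash
python3 g.py
python3 - <<'E'
from h import *; from cell import r,imaging
c=imaging.read_camera("top"); pickle.dump(c,open("top2.pkl","wb")); t=pickle.load(open("top.pkl","rb"))
a=c["image"][190:255,215:315,::-1];b=t["image"][190:255,215:315,::-1]
cv2.imwrite("pics/top2.png",cv2.resize(np.vstack([b,a]),None,fx=4.5,fy=4.5,interpolation=2))
E
```

```text
t 4.82 [0.5145 0.1611 0.0616] F [ 1.8 22.4 -2.6] op 0.0174 ff 20.0 yaw [ 0.969 -0.248  0.001] q [0.2  0.04 2.04 0.01 1.06 2.01]
```

View pics/top2.png

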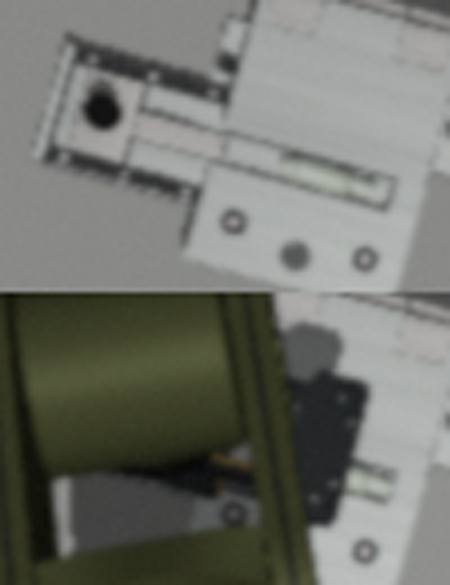

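The hub now sits against the trough's closed end in the lower view, at (370,482), and the 22 N push confirms it is snug. Next I relax, release and rise.

jog_arm(
  targets=[
    [0,-0.003,0,0,0,0,0.012],
    [0,-0.006,0,0,0,0,0.012],
    [0,-0.006,0,0,0,0,0.05],
    [0,-0.006,0,0,0,0,0.05],
    [0,-0.006,0,0,0,0,0.05],
    [0,-0.006,0,0,0,0,0.05],
  ],
)

```text
time: 5.37
ee_pos: [0.5149, 0.1615, 0.0607]
tcp_rot: [0.992, -0.124, -0.0, 0.0]
wrist_force: [-0.1, -0.1, -0.3]
opening: 0.409
finger_force: 0.0
```

jog_arm(
  targets=[
    [0,0,-0.2,0,0,0,0.05],
    [0,0,-0.2,0,0,0,0.05],
    [0,0,-0.2,0,0,0,0.0],
    [0,0,-0.2,0,0,0,0.0],
    [0,0,-0.2,0,0,0,0.0],
    [0,0,-0.2,0,0,0,0.0],
  ],
)

```text
time: 5.87
ee_pos: [0.519, 0.1626, 0.2709]
tcp_rot: [0.992, -0.124, 0.007, -0.002]
wrist_force: [-0.3, 0.5, 1.0]
opening: 0.304
finger_force: 0.0
```

```bash
python3 g.py 0.6585 0.0488 0.26 -14.15;  python3 - <<'E'
from h import *; from cell import r,imaging
s=r.observe(); c=imaging.read_camera("wrist"); T=np.eye(4);T[:3,:3]=R.from_quat(s["tcp_rot"]).as_matrix();T[:3,3]=s["ee_pos"]; c["pose"]=T@c["mount"]
pickle.dump(c,open("w2.pkl","wb")); crop(c,0,0,560,420,1.4,"pics/w2.png")
E
```

```text
t 5.87 [0.519  0.1626 0.2709] F [-0.3  0.5  1. ] op 0.0289 ff 0.0 yaw [ 0.969 -0.245  0.014] q [ 0.21 -0.15  1.85 -0.    1.42  2.02]
shift [0.163  0.0761 0.0127] rot [-0.36 -0.8  -0.05]
```

View pics/w2.png

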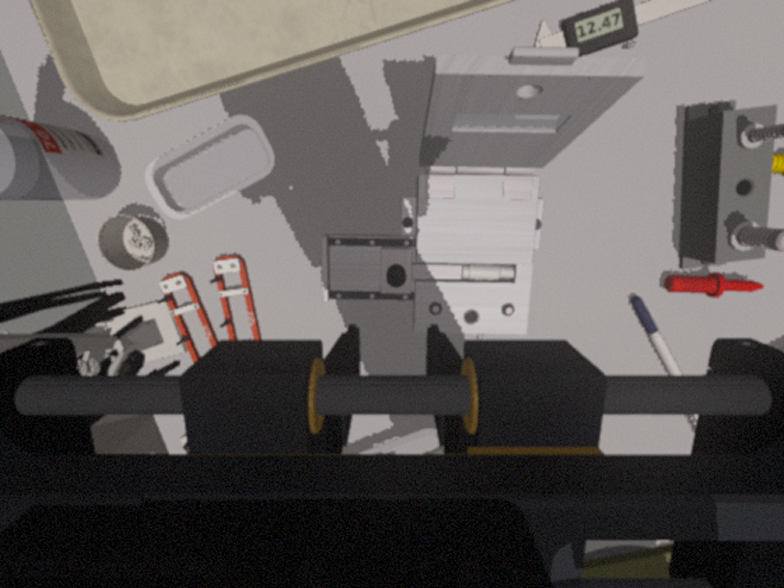

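The wrist view shows the hub held between the jaw and the fixed stop at (463–515,272), with the knob at (396,275). Now I go over and behind the lid.

jog_arm(
  targets=[
    [0.17,0.076,0,0,0,0,0],
    [0.17,0.076,0,0,0,0,0],
    [0.17,0.076,0,0,0,0,0],
    [0.17,0.076,0,0,0,0,0],
    [0.17,0.076,0,0,0,0,0],
    [0.17,0.076,0,0,0,0,0],
    [0.17,0.076,0,0,0,0,0],
  ],
)

```text
time: 6.5
ee_pos: [0.661, 0.0458, 0.2584]
tcp_rot: [0.992, -0.124, -0.002, 0.0]
wrist_force: [0.5, -0.3, 0.1]
opening: 0.008
finger_force: 0.0
```

```bash
python3 g.py 0.662 0.048 0.165 -14.15
```

```text
t 6.5 [0.661  0.0458 0.2584] F [ 0.5 -0.3  0.1] op 0.0008 ff 0.0 yaw [ 0.969 -0.247 -0.004] q [-0.01  0.14  1.59  0.    1.42  1.81]
shift [ 0.0008 -0.0024  0.0934] rot [ 0.05  0.24 -0.13]
```

jog_arm(
  targets=[
    [0,-0.002,0.04,0,0,0,0],
    [0,-0.002,0.08,0,0,0,0],
    [0,-0.002,0.094,0,0,0,0],
    [0,-0.002,0.094,0,0,0,0],
  ],
)

```text
time: 6.83
ee_pos: [0.6573, 0.0497, 0.1606]
tcp_rot: [0.992, -0.123, -0.006, 0.001]
wrist_force: [-0.2, 0.6, -0.6]
opening: 0.006
finger_force: 0.0
```

jog_arm(
  targets=[
    [-0.012,0,0,0,0,0,0],
    [-0.024,0,0,0,0,0,0],
    [-0.036,0,0,0,0,0,0],
    [-0.047,0,0,0,0,0,0],
    [-0.058,0,0,0,0,0,0],
    [-0.068,0,0,0,0,0,0],
    [-0.078,0,0,0,0,0,0],
    [-0.088,0,0.001,0,0,0,0],
  ],
)

```text
time: 7.5
ee_pos: [0.576, 0.0709, 0.1669]
tcp_rot: [0.992, -0.123, 0.001, -0.0]
wrist_force: [1.8, 0.1, -0.9]
opening: 0.004
finger_force: 0.6
```

```bash
python3 g.py
python3 - <<'E'
from h import *; from cell import imaging
c=imaging.read_camera("scene"); M=R.from_euler("z",-14.15,degrees=True).as_matrix()[:2,:2];o=np.array([.5085,.0865])
P=cloud(c).reshape(-1,3);P=P[~np.isnan(P[:,0])]
L=(P[:,:2]-o)@M; m=(L[:,1]>-.053)&(L[:,1]<-.03)&(L[:,0]>-.12)&(L[:,0]<.22)&(P[:,2]>.045)&(P[:,2]<.21)
d=np.degrees(np.arctan2(P[m,2]-.036,-(L[m,0]-.08)));print(m.sum(),np.percentile(d,[5,25,50,75,95]))
E
```

```text
t 7.5 [0.576  0.0709 0.1669] F [ 1.8  0.1 -0.9] op 0.0004 ff 0.6 yaw [ 0.97  -0.245  0.001] q [0.03 0.02 1.87 0.   1.25 1.85]
257 [74.4539881  74.86555746 75.40627815 76.57860963 80.62273277]
```

jog_arm(
  targets=[
    [-0.014,0,0.006,0,0,0,0],
    [-0.029,0,0.012,0,0,0,0],
    [-0.042,0,0.02,0,0,0,0],
    [-0.054,0,0.029,0,0,0,0],
    [-0.065,0,0.039,0,0,0,0],
    [-0.075,0,0.051,0,0,0,0],
    [-0.082,0,0.063,0,0,0,0],
    [-0.0885,0,0.077,0,0,0,0],
  ],
)

```text
time: 8.22
ee_pos: [0.4901, 0.0922, 0.0887]
tcp_rot: [0.992, -0.123, 0.0, 0.0]
wrist_force: [1.3, 0.2, 0.5]
opening: 0.009
finger_force: 0.2
```

jog_arm(
  targets=[
    [-0.003,0,0.009,0,0,0,0],
    [-0.005,0,0.016,0,0,0,0],
    [-0.006,0,0.021,0,0,0,0],
    [-0.006,0,0.024,0,0,0,0],
    [-0.006,0,0.025,0,0,0,0],
  ],
)

```text
time: 8.63
ee_pos: [0.4848, 0.0935, 0.0642]
tcp_rot: [0.992, -0.123, -0.001, 0.0]
wrist_force: [-3.2, 0.4, 3.9]
opening: 0.006
finger_force: 1.8
```

```bash
python3 g.py
```

```text
t 8.63 [0.4848 0.0935 0.0642] F [-3.2  0.4  3.9] op 0.0006 ff 1.8 yaw [ 0.97  -0.245 -0.001] q [ 0.08 -0.06  2.13  0.    1.07  1.9 ]
```

jog_arm(
  targets=[
    [0,0,-0.15,0,0,0,0.05],
    [0,0,-0.15,0,0,0,0.05],
    [0,0,-0.15,0,0,0,0.05],
    [0,0,-0.15,0,0,0,0.05],
    [0,0,-0.15,0,0,0,0.05],
  ],
)

```text
time: 9.05
ee_pos: [0.4895, 0.0939, 0.2231]
tcp_rot: [0.992, -0.123, 0.007, -0.002]
wrist_force: [0.8, 0.1, 0.1]
opening: 0.299
finger_force: 0.0
```

```bash
python3 g.py .4405 -.13 .20 -14.15
python3 - <<'E'
from h import *; from cell import imaging
c=imaging.read_camera("scene"); M=R.from_euler("z",-14.15,degrees=True).as_matrix()[:2,:2];o=np.array([.5085,.0865])
P=cloud(c).reshape(-1,3);P=P[~np.isnan(P[:,0])]
L=(P[:,:2]-o)@M; m=(L[:,1]>-.05)&(L[:,1]<-.0)&(L[:,0]>-.065)&(L[:,0]<.05)&(P[:,2]>.03)&(P[:,2]<.1)
print(np.polyfit(L[m,0],P[m,2],1))
E
```

```text
t 9.05 [0.4895 0.0939 0.2231] F [0.8 0.1 0.1] op 0.0284 ff 0.0 yaw [ 0.969 -0.245  0.014] q [ 0.08 -0.23  2.   -0.    1.36  1.9 ]
shift [0.007  0.2291 0.0221] rot [-0.28 -0.82 -0.03]
[-0.02385831  0.04750577]
```

jog_arm(
  targets=[
    [0.004,0.229,0.01,0,0,0,0.05],
    [0.004,0.229,0.01,0,0,0,0.05],
    [0.004,0.229,0.01,0,0,0,0.05],
    [0.004,0.229,0.01,0,0,0,0.05],
    [0.004,0.229,0.01,0,0,0,0.05],
    [0.004,0.229,0.01,0,0,0,0.05],
    [0.004,0.229,0.01,0,0,0,0.05],
  ],
)

```text
time: 9.68
ee_pos: [0.4312, -0.1325, 0.2025]
tcp_rot: [0.992, -0.126, -0.001, 0.0]
wrist_force: [-0.2, -0.5, 0.0]
opening: 0.529
finger_force: 0.0
```

```bash
python3 g.py .4705 -.1475 .074 -14.15
python3 - <<'E'
from h import *; from cell import r,imaging
s=r.observe(); c=imaging.read_camera("wrist"); T=np.eye(4);T[:3,:3]=R.from_quat(s["tcp_rot"]).as_matrix();T[:3,3]=s["ee_pos"]; c["pose"]=T@c["mount"]
pickle.dump(c,open("w3.pkl","wb")); crop(c,0,0,560,420,1.4,"pics/w3.png")
print(proj(c,[.4705,-.1475,.097])*1.4,proj(c,[.4705,-.1475,.055])*1.4)
E
```

```text
t 9.68 [ 0.4312 -0.1325  0.2025] F [-0.2 -0.5  0. ] op 0.0503 ff 0.0 yaw [ 0.968 -0.25  -0.003] q [-0.42 -0.32  2.1  -0.    1.36  1.41]
shift [0.0421 0.0046 0.1284] rot [ 0.04  0.15 -0.34]
[398.89725285 229.83464468] [398.03094002 224.30455909]
```

View pics/w3.png

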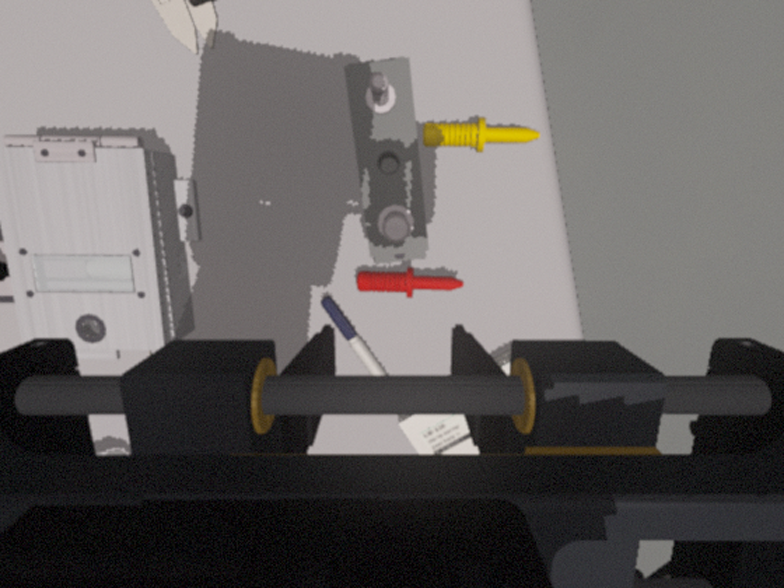

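The pin top is at (397,230) with its collar around (394,223), within 2–4 px of prediction. The slim pin at (380,92) and the red and yellow decoys lying flat are all clear. The lid's pin hole is at (90,327). Time to grasp.

jog_arm(
  targets=[
    [0.042,0.0035,0,0,0,0,0.05],
    [0.042,0.0035,0.04,0,0,0,0.05],
    [0.042,0.0035,0.08,0,0,0,0.05],
    [0.042,0.0035,0.11,0,0,0,0.05],
    [0.042,0.0035,0.128,0,0,0,0.05],
    [0.042,0.0035,0.128,0,0,0,0.05],
    [0.042,0.0035,0.128,0,0,0,0.05],
  ],
)

```text
time: 10.32
ee_pos: [0.4719, -0.1416, 0.0748]
tcp_rot: [0.992, -0.123, -0.002, -0.001]
wrist_force: [-0.2, 0.5, -0.7]
opening: 0.524
finger_force: 0.0
```

```bash
python3 g.py .4705 -.1468 .074 -14.15
python3 - <<'E'
from h import *
c=pickle.load(open("w3.pkl","rb")); print("lidhole",plane(c,90/1.4,327/1.4,.0515), depth(c,55/1.4,327/1.4))
M=R.from_euler("z",-14.15,degrees=True).as_matrix()[:2,:2]
P=cloud(c).reshape(-1,3);P=P[~np.isnan(P[:,0])];L=(P[:,:2]-[.5085,.0865])@M
m=(np.abs(L[:,1])<.05)&(L[:,0]>-.068)&(L[:,0]<.06)&(P[:,2]>.03)&(P[:,2]<.1);print(m.sum(),np.polyfit(L[m,0],P[m,2],1))
E
```

```text
t 10.32 [ 0.4719 -0.1416  0.0748] F [-0.2  0.5 -0.7] op 0.0499 ff 0.0 yaw [ 0.97  -0.243 -0.004] q [-0.4  -0.07  2.13  0.    1.09  1.42]
shift [-0.0001  0.0054  0.0008] rot [-0.05  0.2   0.06]
lidhole [0.45373322 0.10266977 0.0515    ] [0.4605876  0.1283183  0.05211777]
11620 [-0.0356964   0.05014794]
```

jog_arm(
  targets=[
    [0,0.005,0,0,0,0,0.05],
    [0,0.005,0,0,0,0,0.05],
    [0,0.005,0,0,0,0,0.05],
  ],
)

```text
time: 10.57
ee_pos: [0.4728, -0.1486, 0.0784]
tcp_rot: [0.992, -0.123, 0.002, 0.001]
wrist_force: [0.3, 0.7, -0.6]
opening: 0.519
finger_force: 0.0
```

jog_arm(
  targets=[
    [0,0,0,0,0,0,0.01],
    [0,0,0,0,0,0,0.01],
    [0,0,0,0,0,0,0.01],
    [0,0,0,0,0,0,0.01],
    [0,0,0,0,0,0,0.01],
    [0,0,0,0,0,0,0.01],
    [0,0,0,0,0,0,0.01],
    [0,0,0,0,0,0,0.01],
  ],
  grip_force=15,
)

```text
time: 11.23
ee_pos: [0.4718, -0.1466, 0.0764]
tcp_rot: [0.992, -0.124, 0.0, -0.002]
wrist_force: [0.6, 5.8, 0.9]
opening: 0.188
finger_force: 15.0
```

```bash
python3 g.py
```

```text
t 11.23 [ 0.4718 -0.1466  0.0764] F [0.6 5.8 0.9] op 0.0179 ff 15.0 yaw [ 0.969 -0.246  0.   ] q [-0.41 -0.07  2.12  0.    1.09  1.41]
```

jog_arm(
  targets=[
    [0,-0.0015,0,0,0,0,0.01],
    [0,-0.0015,0,0,0,0,0.01],
    [0,-0.0015,0,0,0,0,0.01],
  ],
  grip_force=50,
)

```text
time: 11.48
ee_pos: [0.4719, -0.1463, 0.0764]
tcp_rot: [0.992, -0.123, 0.0, -0.0]
wrist_force: [-0.9, 3.3, 1.3]
opening: 0.182
finger_force: 49.9
```

jog_arm(
  targets=[
    [0,0,-0.015,0,0,0,0.01],
    [0,0,-0.03,0,0,0,0.01],
    [0,0,-0.05,0,0,0,0.01],
    [0,0,-0.08,0,0,0,0.01],
    [0,0,-0.1,0,0,0,0.01],
    [0,0,-0.1,0,0,0,0.01],
  ],
)

```text
time: 11.98
ee_pos: [0.4743, -0.148, 0.1813]
tcp_rot: [0.992, -0.123, 0.004, 0.002]
wrist_force: [0.1, 0.6, -0.3]
opening: 0.183
finger_force: 49.9
```

```bash
python3 g.py .452 .1015 .175 -14.15
```

```text
t 11.98 [ 0.4743 -0.148   0.1813] F [ 0.1  0.6 -0.3] op 0.0174 ff 49.9 yaw [ 0.97  -0.245  0.009] q [-0.41 -0.19  2.04 -0.    1.29  1.41]
shift [-0.0827 -0.2365  0.005 ] rot [ 0.13 -0.49 -0.03]
```

jog_arm(
  targets=[
    [-0.081,-0.2365,0,0,0,0,0.01],
    [-0.081,-0.2365,0,0,0,0,0.01],
    [-0.081,-0.2365,0,0,0,0,0.01],
    [-0.081,-0.2365,0,0,0,0,0.01],
    [-0.081,-0.2365,0,0,0,0,0.01],
    [-0.081,-0.2365,0,0,0,0,0.01],
    [-0.081,-0.2365,0,0,0,0,0.01],
  ],
)

```text
time: 12.57
ee_pos: [0.4492, 0.1081, 0.1746]
tcp_rot: [0.993, -0.119, -0.001, -0.001]
wrist_force: [-0.1, -0.5, -0.8]
opening: 0.182
finger_force: 49.9
```

jog_arm(
  targets=[
    [0,0,0.02,0,0,0,0.01],
    [0,0,0.035,0,0,0,0.01],
    [0,0,0.035,0,0,0,0.01],
    [0,0,0.035,0,0,0,0.01],
  ],
)

```text
time: 12.9
ee_pos: [0.4498, 0.102, 0.1393]
tcp_rot: [0.992, -0.123, -0.002, 0.001]
wrist_force: [-0.1, -0.2, -1.9]
opening: 0.182
finger_force: 49.9
```

```bash
python3 g.py .4525 .102 .135 -14.15
python3 - <<'E'
from h import *; from cell import r,imaging
s=r.observe(); c=imaging.read_camera("wrist"); T=np.eye(4);T[:3,:3]=R.from_quat(s["tcp_rot"]).as_matrix();T[:3,3]=s["ee_pos"]; c["pose"]=T@c["mount"]
pickle.dump(c,open("w4.pkl","wb"))
print(proj(c,[.4525,.102,.0515]), proj(c,(T@[0,0,.068,1])[:3]),proj(c,(T@[0,0,.026,1])[:3]))
d=imaging.read_camera("scene"); pickle.dump(d,open("s4.pkl","wb")); print(proj(d,[.4525,.102,.0515]), proj(d,(T@[0,0,.068,1])[:3]),proj(d,(T@[0,0,.026,1])[:3]))
u,v=proj(d,[.4525,.102,.065]).astype(int)
a=cv2.resize(c["image"][150:350,180:380,::-1],(400,400),interpolation=2); b=cv2.resize(d["image"][v-33:v+33,u-33:u+33,::-1],(400,400),interpolation=2); print(u-33,v-33)
cv2.imwrite("pics/w4.png",np.hstack([a,b]))
E
```

```text
t 12.9 [0.4498 0.102  0.1393] F [-0.1 -0.2 -1.9] op 0.0173 ff 49.9 yaw [ 0.969 -0.245 -0.004] q [ 0.11 -0.23  2.15 -0.    1.23  1.93]
shift [ 0.0026 -0.0006  0.0043] rot [ 0.11  0.21 -0.04]
[278.69307894 212.72250752] [279.55916751 222.62276035] [279.34103376 240.91573189]
[253.41089557 217.97853229] [252.04719476 210.6945986 ] [251.31784936 193.69965254]
220 179
```

View pics/w4.png

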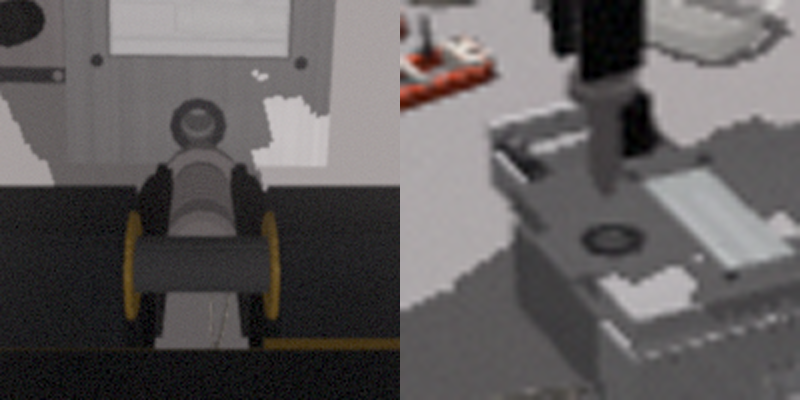

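The lid hole is at wrist crop (198,124), matching prediction to under 1 px. In the scene crop the pin tip is at (607,190) and the hole at (613,240), with the same small bias on both, so the pin is on the TCP axis. Lower gently.

jog_arm(
  targets=[
    [0.0025,-0.0005,0,0,0,0,0.01],
    [0.0025,-0.0005,0.005,0,0,0,0.01],
    [0.0025,-0.0005,0.01,0,0,0,0.01],
    [0.0025,-0.0005,0.015,0,0,0,0.01],
    [0.0025,-0.0005,0.02,0,0,0,0.01],
    [0.0025,-0.0005,0.025,0,0,0,0.01],
    [0.0025,-0.0005,0.025,0,0,0,0.01],
  ],
)

```text
time: 13.58
ee_pos: [0.4527, 0.1024, 0.1146]
tcp_rot: [0.992, -0.123, -0.001, 0.0]
wrist_force: [-1.3, 0.2, -1.8]
opening: 0.178
finger_force: 49.9
```

```bash
python3 g.py .4525 .102 .11 -14.15
```

```text
t 13.58 [0.4527 0.1024 0.1146] F [-1.3  0.2 -1.8] op 0.0169 ff 49.9 yaw [ 0.97  -0.245 -0.003] q [ 0.11 -0.2   2.16  0.    1.18  1.92]
shift [-0.0001  0.0004  0.0046] rot [ 0.05  0.15 -0.02]
```

Tip is now at about 0.046, inside the lid hole, with no force.

jog_arm(
  targets=[
    [0,0,0.004,0,0,0,0.01],
    [0,0,0.008,0,0,0,0.01],
    [0,0,0.012,0,0,0,0.01],
    [0,0,0.015,0,0,0,0.01],
    [0,0,0.015,0,0,0,0.01],
  ],
)

```text
time: 14.0
ee_pos: [0.4531, 0.1024, 0.1003]
tcp_rot: [0.992, -0.123, -0.001, 0.0]
wrist_force: [-0.7, -0.3, -1.7]
opening: 0.179
finger_force: 49.9
```

```bash
python3 g.py
```

```text
t 14.0 [0.4531 0.1024 0.1003] F [-0.7 -0.3 -1.7] op 0.017 ff 49.9 yaw [ 0.97  -0.245 -0.001] q [ 0.11 -0.18  2.17 -0.    1.15  1.92]
```

jog_arm(
  targets=[
    [0,0,0.005,0,0,0,0.01],
    [0,0,0.01,0,0,0,0.01],
    [0,0,0.014,0,0,0,0.01],
    [0,0,0.018,0,0,0,0.01],
    [0,0,0.02,0,0,0,0.01],
    [0,0,0.02,0,0,0,0.01],
  ],
)

```text
time: 14.5
ee_pos: [0.4533, 0.1024, 0.0805]
tcp_rot: [0.992, -0.123, -0.0, 0.0]
wrist_force: [-2.5, 0.5, -1.1]
opening: 0.18
finger_force: 49.9
```

jog_arm(
  targets=[
    [0,0,0.001,0,0,0,0.01],
    [0,0,0.002,0,0,0,0.01],
    [0,0,0.003,0,0,0,0.01],
    [0,0,0.004,0,0,0,0.01],
    [0,0,0.005,0,0,0,0.01],
    [0,0,0.006,0,0,0,0.01],
    [0,0,0.006,0,0,0,0.01],
    [0,0,0.006,0,0,0,0.01],
  ],
  grip_force=58,
)

```text
time: 15.17
ee_pos: [0.4536, 0.1025, 0.0755]
tcp_rot: [0.992, -0.123, -0.0, 0.0]
wrist_force: [-4.9, -0.3, 5.7]
opening: 0.177
finger_force: 57.9
```

```bash
python3 g.py
```

```text
t 15.17 [0.4536 0.1025 0.0755] F [-4.9 -0.3  5.7] op 0.0168 ff 57.9 yaw [ 0.97  -0.245 -0.001] q [ 0.11 -0.14  2.19  0.    1.1   1.92]
```

jog_arm(
  targets=[
    [-0.001,0,0.001,0,0,0,0.01],
    [-0.0015,0,0.002,0,0,0,0.01],
    [-0.0015,0,0.003,0,0,0,0.01],
    [-0.0015,0,0.004,0,0,0,0.01],
    [-0.0015,0,0.004,0,0,0,0.01],
  ],
)

```text
time: 15.58
ee_pos: [0.4533, 0.1027, 0.0724]
tcp_rot: [0.992, -0.123, 0.001, 0.0]
wrist_force: [-3.0, -1.0, 6.9]
opening: 0.18
finger_force: 57.9
```

jog_arm(
  targets=[
    [0,0,0.001,0,0,0,0.01],
    [0,0,0.002,0,0,0,0.01],
    [0,0,0.003,0,0,0,0.01],
    [0,0,0.003,0,0,0,0.01],
  ],
)

```text
time: 15.92
ee_pos: [0.4536, 0.1028, 0.072]
tcp_rot: [0.992, -0.123, 0.0, 0.0]
wrist_force: [-11.8, -2.3, 23.2]
opening: 0.182
finger_force: 58.0
```

jog_arm(
  targets=[
    [-0.0015,0,0,0,0,0,0.01],
    [-0.0015,0,0,0,0,0,0.01],
    [-0.0015,0,0,0,0,0,0.01],
    [-0.0015,0,0,0,0,0,0.01],
  ],
)

```text
time: 16.25
ee_pos: [0.4534, 0.1028, 0.072]
tcp_rot: [0.992, -0.123, 0.003, 0.0]
wrist_force: [-8.3, -3.6, 18.3]
opening: 0.183
finger_force: 58.0
```

```bash
python3 g.py
python3 - <<'E'
from h import *; from cell import r,imaging
M=R.from_euler("z",-14.15,degrees=True).as_matrix()[:2,:2]
for n in("scene","top","wrist"):
    s=r.observe(); c=imaging.read_camera(n)
    if n=="wrist":
        T=np.eye(4);T[:3,:3]=R.from_quat(s["tcp_rot"]).as_matrix();T[:3,3]=s["ee_pos"]; c["pose"]=T@c["mount"]
    P=cloud(c).reshape(-1,3);P=P[~np.isnan(P[:,0])];L=(P[:,:2]-[.5085,.0865])@M
    m=(np.abs(L[:,1])<.05)&(L[:,0]>-.068)&(L[:,0]<.06)&(P[:,2]>.035)&(P[:,2]<.058)
    if m.sum()>30: print(n,m.sum(),np.polyfit(L[m,0],P[m,2],1))
    if n=="scene":
        u,v=proj(c,[.4525,.102,.06]).astype(int); crop(c,u-50,v-50,110,90,6,"pics/s5.png")
print(r.observe()["wrist_force"])
E
```

```text
t 16.25 [0.4534 0.1028 0.072 ] F [-8.3 -3.6 18.3] op 0.0174 ff 58.0 yaw [ 0.97  -0.244  0.005] q [ 0.11 -0.14  2.19 -0.    1.09  1.93]
scene 1143 [-0.01031932  0.04474541]
top 939 [0.0019953 0.0450041]
wrist 33461 [-0.00172162  0.04692984]
[-7.78857059 -3.46835166 17.56069143]
```

View pics/s5.png

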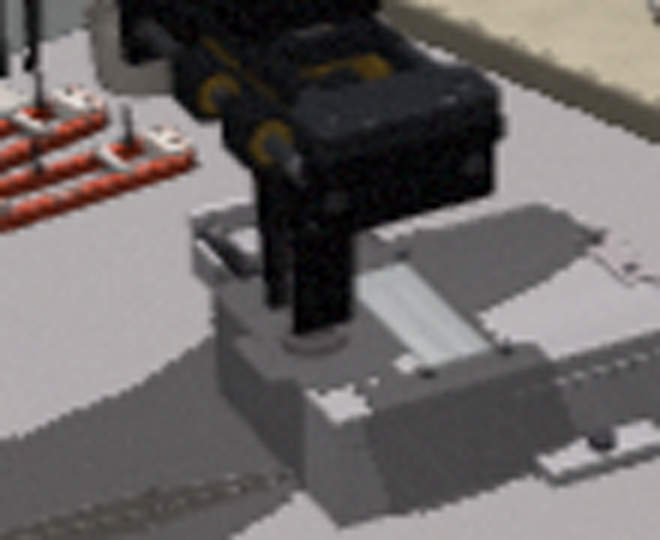

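The collar at crop (315,340) sits flat on the lid. The wrist depth map gives a lid slope of about 0.002, against 0.036 before, so the lid is flush. I add a little pressing margin and confirm it holds steady.

jog_arm(
  targets=[
    [-0.0005,-0.0005,0.001,0,0,0,0.01],
    [-0.0005,-0.0005,0.001,0,0,0,0.01],
    [-0.0005,-0.0005,0.001,0,0,0,0.01],
    [-0.0005,-0.0005,0.001,0,0,0,0.01],
    [-0.0005,-0.0005,0.001,0,0,0,0.01],
    [-0.0005,-0.0005,0.001,0,0,0,0.01],
    [-0.0005,-0.0005,0.001,0,0,0,0.01],
    [-0.0005,-0.0005,0.001,0,0,0,0.01],
  ],
)

```text
time: 17.07
ee_pos: [0.4534, 0.1029, 0.072]
tcp_rot: [0.992, -0.123, 0.003, 0.001]
wrist_force: [-8.8, -7.2, 23.5]
opening: 0.182
finger_force: 58.0
```

jog_arm(
  targets=[
    [0,0,0,0,0,0,0.01],
    [0,0,0,0,0,0,0.01],
    [0,0,0,0,0,0,0.01],
    [0,0,0,0,0,0,0.01],
    [0,0,0,0,0,0,0.01],
    [0,0,0,0,0,0,0.01],
    [0,0,0,0,0,0,0.01],
    [0,0,0,0,0,0,0.01],
  ],
)

```text
time: 17.73
ee_pos: [0.4534, 0.1029, 0.072]
tcp_rot: [0.992, -0.123, 0.003, 0.001]
wrist_force: [-10.1, -5.7, 23.5]
opening: 0.18
finger_force: 58.0
```

Steady at 23.5 N with no drift, so I hand it in.

```bash
python3 -c "
from cell import r
print(r.finish_job())"
```

```text
the job is handed in; nothing more can be done
None
```

The job is handed in at about 18 s: the hub is snug between the stops, the lid is shut flush, and the thick lock pin is fully home, still gripped and pressed down with about 23 N.

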